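Index a bearing race four clicks on the runout fixture and lock it

ROBOT

A 7-joint arm with a two-finger parallel gripper is mounted at the origin on a cart in front of the work surface, level with it; the furniture and walls round the work are solid. World frame = base frame: x ahead of the robot, y to its left, z up, the work surface at z = 0. Lengths are in m, angles in rad, forces in N, time in s.
With the tool pointing down it reaches from about 0.425 to 0.875 m from the base axis. Payload 8.4 kg.
Tool frame: the origin (TCP) lies at the very end of the fingers, on their centre line; the grasp point (between the pads) lies 19 mm behind it; z points along the fingers, x is the direction in which the jaws open and shut, and the axes are right-handed (so a half turn about z gives the same grasp; the last joint's range is limited). The gripper opens to 85 mm and grips with 20 to 120 N. Pads are 22 mm wide; open, the fingers measure 114 mm over their backs; the gripper's body (76 mm by 85 mm) begins 54 mm behind the grasp point. The pads swing forward as they close: fully open they stand 13 mm farther back than shut.
Start: joints at [1.091, 0.333, 0.04, 1.465, -0.013, 1.343, -0.059], TCP at [0.242, -0.603, 0.231] pointing down, gripper open.
Joint ranges: [-2.58, 2.58], [-0.38, 2.09], [-1.3, 1.39], [0.25, 2.4], [-1.5, 4.64], [0.08, 2.09], [-2.65, 2.65]. Speed limits (rad/s): [2.22, 2.22, 2.79, 2.79, 3.14, 3.14, 3.14].

INTERFACE

Orientations are given as a unit quaternion [w, x, y, z].
In Python, from cell import env gives the robot as it stands.
- The arm moves only by the tool servo_tool, never from a script. Its argument "targets" is a list of rows, each a list of 5 numbers: the shift along the tool's x, y, z as a fraction of full scale, then the turn about the tool's z as a fraction of full scale, then the opening, from 0 (shut) to 1 (fully open). A call has 1 to 12 rows; each row shifts and turns the commanded pose from where the row before left it, along the tool's axes as they then stand; what a row does not reach is not made up. Full scale, the value 1, is 8 cm for a shift and 180 degrees for a turn. A row lasts 1/12 s, in which the tool goes at most 41.7 mm and 7.16 degrees, less where a joint would pass 70% of its speed; a pose out of reach is approached as far as the arm can. A call with a number of a shift or a turn outside -1 to 1 is refused whole. A call with a gripper value outside its range is refused whole. The fingers move at their own pace and stop on an object; "grip_force" is the grip in N (left out, the last holds). Time passes only in rows, so rows that do not move let the fingers close. It gives the time, the measured TCP pose, the force and the opening at its end, in the units of the state.
- env.read_state(): the state, without advancing time (a new reading comes with each control period).
- env.snapshot(name): name is "side" or "top" or "wrist"; returns the picture (400x640x3 uint8, red, green, blue); there is no depth.
- env.camera_params(name): a dict with "camera_matrix" (3x3 intrinsics, pixels), "T" (4x4, takes a point from camera to world coordinates). Camera axes: x right, y down, z forward; pixel columns grow to the right and rows downward; lengths in m; the calibration is good to about 2 mm. A picture is of the moment at which its call begins: read the wrist's pose just before it. camera_params takes no time and is no camera call; for the wrist camera it gives the pose at the moment of the call.
- env.close_job(): hands the job in, once; it reports no verdict.
The state is a dict: "t": time; "qpos": joint angles; "qvel": joint speeds; "joint_efforts": joint torques, N m; "tool_pos": TCP position; "ee_rot": TCP orientation; "force": force on the tool from outside, world axes, zero at the start; "ft_torque": the same for the moment, N m; "grip_width": finger opening in m.
Only numpy, scipy, OpenCV 4.12 (cv2) and the standard library are available. Lean on these libraries where they do the work, as an engineer would, in place of code of your own. Each camera call takes 0.05 s, during which the arm holds its last target.

TASK

The race on the runout fixture has to go round to its next measuring point: push an arm of the click-stop index dial with a fingertip to turn the dial clockwise (seen from above) by exactly four clicks from where it stands, never past the fourth, and then push the locking bolt at the side of the fixture fully in. Leave the race seated on its arbor, and the micrometer, the marker and the two finished races where they lie.

Things in the scene. Friction and masses are not known exactly. Their poses are not given: they have to be found in the camera images.
- fixture: Fixed runout fixture: grey base plate 198 x 166 x 12 mm. Origin on the table under the dial's upright axis, z up. Locking bolt on its -y side, spring-roller block with red index line on +y (blocks under 37 mm high); on +x a post 86 mm from the axis with a face-up dial indicator, 88 mm high, whose 8 mm stem passes over the arms to the race at height 75 mm. The -x side is open.
- index_dial (a joint): Dial angle, rad, growing clockwise seen from above. 24 stops a turn, at multiples of 15 deg (0.262 rad); starts in stop 0, 1, 2 or 3. A sprung roller makes the clicks: 5 to 9 N on an arm 45 mm from the axis brings it to the crest halfway, then it jumps into the next stop by itself. Let go off the crest, it settles in the nearest stop. Blocked while the bolt is in.
- dial_centre (a point): On the dial's axis at the arms' mid height, 54 mm above the table. Four level round steel arms, 9 mm thick, 90 deg apart, run from a hub of 18 mm radius to 16 mm balls centred 70 mm from the axis. Push an arm from the side between hub and ball (18 to 62 mm out). Nothing stands in the arms' way; below them parts reach up to 37 mm.
- red_ball (a point): Centre of the red ball at the end of one arm (the other three balls are black), 70 mm from the dial's axis, 54 mm above the table; it turns with the dial.
- race_seat (a point): Top of the dial's nose, on the axis, 70 mm above the table, where the underside of the race rests; a 10 mm arbor rises 13 mm from it.
- race_under_test: Bearing race being checked, 29 mm across, 10 mm high, loose on the arbor. Origin at the centre of its underside, z up.
- lock_bolt (a joint): Travel of the locking bolt, m: 0 fully out, 0.013 fully in; starts at 0 to 0.003. Slides level along the fixture's +y toward the dial's axis with about 3 N of friction and stays where left. Its tip enters a notch of the index plate, so past 8 mm it goes in only with the dial in a stop. A red band behind the knob shows while it is out.
- bolt_knob (a point): Centre of the outer end face of the bolt's black knob (23 mm across, 12 mm long, 24 mm above the table, axis along the fixture's y, face toward its -y); moves with the bolt and is pushed here. 110.5 mm from the dial's axis when fully out, 97.5 mm fully in. Beyond it is bare table.
- micrometer: Green outside micrometer, 61 x 130 x 16 mm, lying loose in front and to the left of the fixture; origin at the centre of its underside.
- marker: Blue marker pen, 137 x 16 mm, lying loose to the right of the fixture; origin at the centre of its underside.
- done_race_1: Finished bearing race, 29 mm across, 10 mm high, lying loose in front of the fixture, to the right; origin at the centre of its underside.
- done_race_2: Another finished race of the same size, lying loose in front of the fixture, to the right; origin at the centre of its underside.
Mind the look-alikes: they are no part of the job. What is shaped like the race_under_test but blue is not meant.

How it is judged:
On the way, in this order (a step that is already met when the one before it is completed fails the run):
1. the dial has been turned clockwise by four clicks and rests in that stop, the bolt still out (distance of red_ball from where it was at the start of the episode between 0.0636 and 0.0762 m and value of joint index_dial above 0.9 rad and velocity of joint index_dial between -0.2 and 0.2 rad/s and value of joint lock_bolt below 0.008 m), for 0.2 s.
2. the locking bolt is fully in (value of joint lock_bolt above 0.0115 m), for 0.2 s.
At the end, for the whole second after the job is handed in: The dial stands four clicks clockwise of its starting stop (within 0.4 click, 6 degrees), the locking bolt is in to within 1.5 mm of its end, and the race rests on its seat within 4 mm (distance of red_ball from where it was at the start of the episode between 0.0636 and 0.0762 m and value of joint index_dial above 0.9 rad and value of joint lock_bolt above 0.0115 m and distance between race_under_test and race_seat below 0.004 m and linear speed of race_under_test below 0.02 m/s); the robot touches nothing.
It fails at once if the dial was turned past the fourth click (more than 4.6 clicks from its start) (distance of red_ball from where it was at the start of the episode above 0.0793 m).
It fails at once if the race was lifted or knocked off its seat (more than 6 mm) (distance between race_under_test and race_seat above 0.006 m).
It fails at once if the micrometer, the marker or a finished race was moved by more than 12 mm (distance of any of micrometer, marker, done_race_1, done_race_2 from where it was at the start of the episode above 0.012 m).
It also fails if it takes over 54 s, if anything falls off the work surface, if the arm or the gripper's body presses on something with over 40 N, if the wrist force passes 120 N, or if a joint passes its speed limit or range.

## Working session

There is one attempt and no reset: what is moved stays moved. The work goes in short steps, Python scripts to look and compute and a tool call to move; the robot and the scene stay as the last step left them, time stands still between calls to the robot, and variables do not carry over. Pictures are saved under pics/ and viewed, and the job is handed in when it is done.

Besides the shell and the picture viewer there is one more tool, called as name([rows], argument=value, ...), one row to a line, values as JSON. servo_tool: Moves the arm, as the interface text tells. Shift numbers are shares of 8 cm and turn numbers shares of 180 degrees, none past 1 either way. Its arguments: {"type":"object","properties":{"targets":{"type":"array","items":{"type":"array","items":{"type":"number"}}},"grip_force":{"type":"number"}},"required":["targets"]}

```bash
mkdir -p pics; ls; python3 - <<'E'
from cell import env
import cv2,json
import numpy as np
np.set_printoptions(precision=4,suppress=True)
s=env.read_state();print(s)
for n in ["side","top"]:
    im=env.snapshot(n);cv2.imwrite(f"pics/{n}0.png",im[:,:,::-1]);p=env.camera_params(n);print(n,p["camera_matrix"],p["T"])
E
```

```text
pics
{'t': 0.0, 'qpos': array([ 1.0908,  0.3339,  0.0399,  1.4663, -0.0134,  1.3433, -0.0585]), 'qvel': array([-0.0012, -0.001 , -0.0009, -0.0019, -0.0006,  0.0001,  0.0004]), 'joint_efforts': array([ -0.0003, -65.8565,   1.3649, -40.5566,   0.0167,   0.0127,
         0.    ]), 'tool_pos': array([ 0.2414, -0.603 ,  0.2304]), 'ee_rot': array([-0.0004,  0.8281, -0.5605, -0.0007]), 'force': array([ 0.6113, -0.0517, -0.2853]), 'ft_torque': array([ 0.0894,  0.0115, -0.0138]), 'grip_width': 0.08562383330601081}
side [[402.5883   0.     314.2764]
 [  0.     402.5883 205.8222]
 [  0.       0.       1.    ]] [[-1.     -0.0047  0.0058  0.4764]
 [-0.0072  0.4106 -0.9118  0.6372]
 [ 0.0019 -0.9118 -0.4106  0.4164]
 [ 0.      0.      0.      1.    ]]
top [[477.6451   0.     314.2159]
 [  0.     477.6451 195.0454]
 [  0.       0.       1.    ]] [[-0.0206 -0.9868  0.1608  0.3187]
 [-0.9998  0.0209 -0.0002 -0.1757]
 [-0.0032 -0.1607 -0.987   1.0534]
 [ 0.      0.      0.      1.    ]]
```

View pics/side0.png

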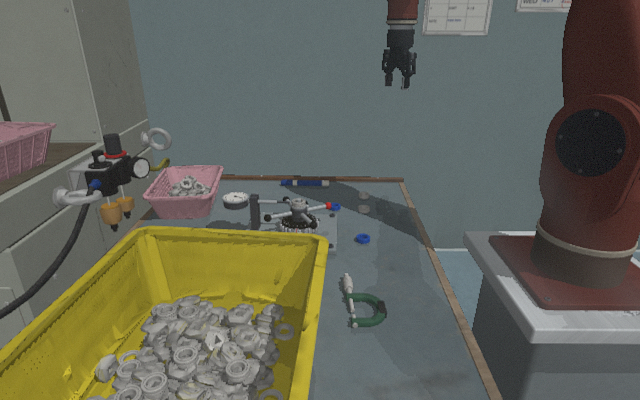

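View pics/top0.png

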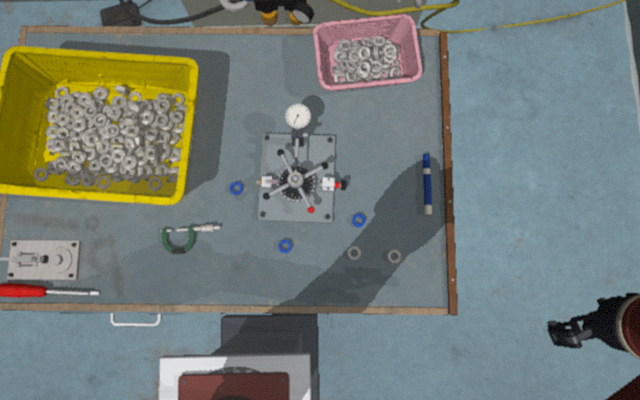

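```bash
python3 - <<'E'
import cv2
im=cv2.imread("pics/top0.png")
cv2.imwrite("pics/c0.png",cv2.resize(im[95:230,245:365],None,fx=5,fy=4.4444,interpolation=cv2.INTER_CUBIC) if 0 else cv2.resize(im[100:228,240:368],None,fx=4.6,fy=4.6,interpolation=cv2.INTER_CUBIC))
E
```

```text
(no output)
```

View pics/c0.png

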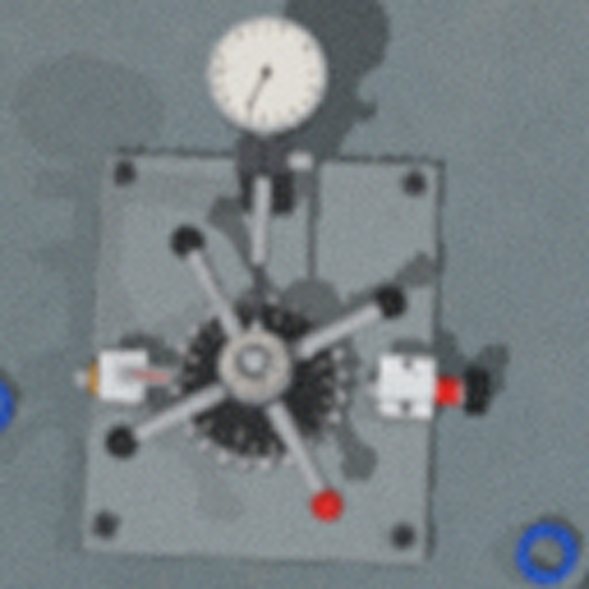

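```bash
cat > h.py <<'E'
import numpy as np
from cell import env
np.set_printoptions(precision=4,suppress=True)
def w(cam,px,z,P=None):
    P=P or env.camera_params(cam);K=P["camera_matrix"];T=P["T"]
    d=T[:3,:3]@np.linalg.inv(K)@np.array([px[0],px[1],1.]);o=T[:3,3]
    return o+d*(z-o[2])/d[2]
def pj(cam,p,P=None):
    P=P or env.camera_params(cam);T=np.linalg.inv(P["T"]);q=P["camera_matrix"]@(T[:3,:3]@p+T[:3,3]);return q[:2]/q[2]
E
python3 - <<'E'
from h import *
c=lambda u,v:(240+(u+.5)/4.6-.5,100+(v+.5)/4.6-.5)
b=[w("top",c(*p),.054) for p in [(187,240),(389,300),(327,505),(122,440)]]
print(np.array(b)); cen=np.mean(b,0);print(cen)
for x in b: 
    d=x-cen; print(np.linalg.norm(d),np.degrees(np.arctan2(d[1],d[0])))
k=[w("top",c(*p),.012) for p in [(115,152),(440,160),(428,562),(85,548)]]
print(np.array(k)); 
for i in range(4):
    d=k[(i+1)%4]-k[i];print(np.linalg.norm(d),np.degrees(np.arctan2(d[1],d[0])))
print("knob",w("top",c(489,391),.024), "race",w("top",c(254,365),.080),"ind",w("top",c(267,74),.088))
for n,p in dict(m=(427,183),r1=(353,253),r2=(394,256),mi=(218,227),blue=(359,219)).items(): print(n,w("top",p,.008))
E
```

```text
[[ 0.5773 -0.1048  0.054 ]
 [ 0.5466 -0.1986  0.054 ]
 [ 0.451  -0.1678  0.054 ]
 [ 0.4832 -0.0739  0.054 ]]
[ 0.5145 -0.1363  0.054 ]
0.0702726914086011 26.634525682934548
0.07005715812714297 -62.75549703558965
0.07094220101586976 -153.59067860049598
0.0697743887767645 116.69764041552186
[[ 0.6334 -0.0669  0.012 ]
 [ 0.6259 -0.2262  0.012 ]
 [ 0.4282 -0.215   0.012 ]
 [ 0.4383 -0.0518  0.012 ]]
0.15951690685162667 -92.69381759387221
0.19800776346720528 176.76104976176677
0.16352895965437492 86.45223309805439
0.1956499298939915 -4.415375095829527
knob [ 0.5081 -0.2458  0.024 ] race [ 0.5119 -0.1363  0.08  ] ind [ 0.6459 -0.1445  0.088 ]
m [ 0.5108 -0.4273  0.008 ]
r1 [ 0.3596 -0.2576  0.008 ]
r2 [ 0.3513 -0.3463  0.008 ]
mi [0.4224 0.0367 0.008 ]
blue [ 0.4335 -0.2732  0.008 ]
```

servo_tool([
  [0,0,0,-0.038,0],
  [0,0,0,-0.038,0],
  [0,0,0,-0.038,0],
  [0,0,0,-0.038,0],
  [0,0,0,-0.038,0],
  [0,0,0,-0.038,0],
  [0,0,0,-0.038,0],
  [0,0,0,-0.038,0],
  [0,0,0,-0.038,0],
  [0,0,0,-0.038,0],
  [0,0,0,-0.038,0],
  [0,0,0,-0.038,0],
])

```text
t: 1.1
tool_pos: [0.2414, -0.6032, 0.2307]
ee_rot: [-0.001, 0.992, 0.124, -0.0]
force: [0.2, -0.9, -0.2]
grip_width: 0.0
```

servo_tool([
  [0,0,0,-0.035,0],
  [0,0,0,-0.035,0],
  [0.34,-0.22,0,0,0],
  [0.34,-0.22,0,0,0],
  [0.34,-0.22,0,0,0],
  [0.34,-0.22,0,0,0],
  [0.34,-0.22,0,0,0],
  [0.34,-0.22,0,0,0],
  [0.34,-0.22,0,0,0],
  [0.34,-0.22,0,0,0],
  [0,0,0,0,0],
  [0,0,0,0,0],
])

```text
t: 2.1
tool_pos: [0.3746, -0.3785, 0.2313]
ee_rot: [-0.0, 0.973, 0.231, -0.0]
force: [0.2, -1.2, -0.5]
grip_width: 0.0002
```

servo_tool([
  [0.3,-0.2,0,0,0],
  [0.3,-0.2,0,0,0],
  [0.3,-0.2,0,0,0],
  [0.3,-0.2,0,0,0],
  [0.3,-0.2,0,0,0],
  [0.3,-0.2,0,0,0],
  [0.3,-0.2,0,0,0],
  [0.28,-0.2,0,0,0],
  [0,0,0,0,0],
  [0,0,0,0,0],
  [0,0,0,0,0],
])

```text
t: 3.02
tool_pos: [0.4862, -0.1823, 0.231]
ee_rot: [-0.0, 0.974, 0.228, -0.0]
force: [-0.4, -0.9, 0.5]
grip_width: -0.0003
```

```bash
python3 - <<'E'
from h import *
import cv2
s=env.read_state();print(s["tool_pos"],s["ee_rot"])
P=env.camera_params("wrist");print(P)
im=env.snapshot("wrist");cv2.imwrite("pics/w1.png",im[:,:,::-1])
E
```

```text
[ 0.4862 -0.1823  0.231 ] [-0.      0.9736  0.2284 -0.0004]
{'camera_matrix': array([[289.6409,   0.    , 319.3883],
       [  0.    , 289.6409, 203.355 ],
       [  0.    ,   0.    ,   1.    ]]), 'T': array([[ 0.8955,  0.4258,  0.1298,  0.4536],
       [ 0.4451, -0.8564, -0.2617, -0.1164],
       [-0.0003,  0.2921, -0.9564,  0.3738],
       [ 0.    ,  0.    ,  0.    ,  1.    ]])}
```

View pics/w1.png

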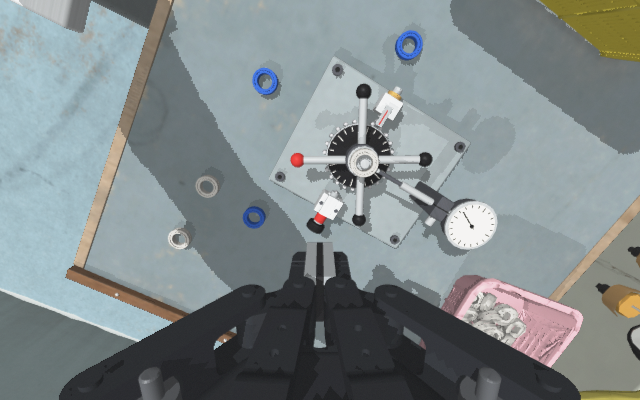

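```bash
python3 - <<'E'
from h import *
b=[w("wrist",p,.054) for p in [(297.5,159.5),(363.5,91),(425.5,159.5),(359,219.5)]]
print(np.array(b)); cen=np.mean(b,0);print(cen)
for x in b: 
    d=x-cen; print(np.linalg.norm(d),np.degrees(np.arctan2(d[1],d[0])))
print("knob",w("wrist",(314,228),.024))
for z in (.231,.25): print(pj("wrist",np.array([.4862,-.1823,z])))
E
```

```text
[[ 0.4527 -0.1696  0.054 ]
 [ 0.4837 -0.0753  0.054 ]
 [ 0.5792 -0.1068  0.054 ]
 [ 0.5473 -0.2013  0.054 ]]
[ 0.5157 -0.1383  0.054 ]
0.07039335200970237 -153.56892757146016
0.07059967792135186 116.96084926924372
0.07083018681166503 26.335673043436543
0.07047905653877197 -63.39329531532125
knob [ 0.5095 -0.2454  0.024 ]
[319.6798 255.5081]
[319.7075 273.7852]
```

servo_tool([
  [0.03,0,0.28,0,0],
  [0,0,0.28,0,0],
  [0,0,0.28,0,0],
  [0,0,0.28,0,0],
  [0,0,0.28,0,0],
  [0,0,0.28,0,0],
  [0,0,0.28,0,0],
  [0,0,0.2,0,0],
  [0,0,0.1,0,0],
  [0,0,0.07,0,0],
  [0,0,0,0,0],
  [0,0,0,0,0],
])

```text
t: 4.07
tool_pos: [0.4892, -0.1803, 0.0455]
ee_rot: [0.0, 0.973, 0.229, 0.0]
force: [0.4, 0.1, -0.5]
grip_width: -0.0001
```

```bash
python3 - <<'E'
from h import *
import cv2
s=env.read_state();print(s["tool_pos"],s["ee_rot"])
im=env.snapshot("wrist");cv2.imwrite("pics/w2.png",im[:,:,::-1])
E
```

```text
[ 0.4892 -0.1803  0.0455] [0.0002 0.9735 0.2288 0.0002]
```

View pics/w2.png

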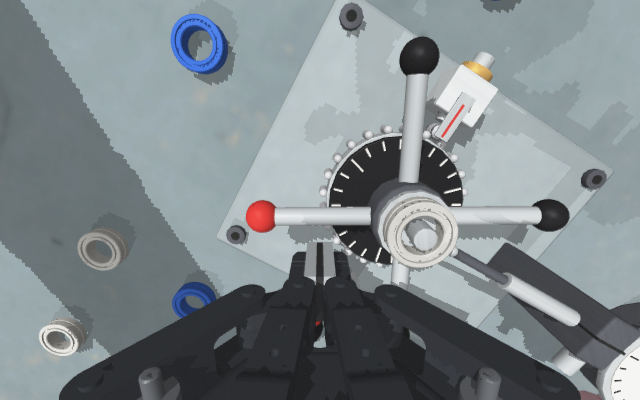

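servo_tool([
  [0,-0.04,0.025,0,0],
  [0,-0.04,0,0,0],
  [0,-0.025,0,0,0],
  [0,-0.0125,0,0,0],
  [0,-0.0125,0,0,0],
  [0,-0.0125,0,0,0],
  [0,0,0,0,0],
  [0,0,0,0,0],
])

```text
t: 4.78
tool_pos: [0.484, -0.1698, 0.0431]
ee_rot: [0.0, 0.973, 0.229, 0.0]
force: [0.2, -0.6, 0.8]
grip_width: 0.0002
```

servo_tool([
  [-0.0064,-0.0189,0,0.0111,0],
  [-0.0064,-0.0189,0,0.0111,0],
  [0,0,0,0,0],
])

```text
t: 5.03
tool_pos: [0.4825, -0.1688, 0.0433]
ee_rot: [0.001, 0.981, 0.194, 0.001]
force: [4.1, -5.9, -3.5]
grip_width: -0.0003
```

servo_tool([
  [-0.0064,-0.0189,0,0.0111,0],
  [-0.0064,-0.0189,0,0.0111,0],
  [-0.0064,-0.0189,0,0.0111,0],
  [0,0,0,0,0],
])

```text
t: 5.37
tool_pos: [0.4784, -0.1633, 0.0429]
ee_rot: [-0.0, 0.99, 0.143, -0.0]
force: [0.4, 0.1, -0.2]
grip_width: -0.0003
```

```bash
python3 - <<'E'
from h import *
import cv2
s=env.read_state();print(s["tool_pos"],s["ee_rot"])
im=env.snapshot("wrist");cv2.imwrite("pics/w3.png",im[:,:,::-1])
E
```

```text
[ 0.4784 -0.1633  0.0429] [-0.0002  0.9898  0.1428 -0.0001]
```

View pics/w3.png

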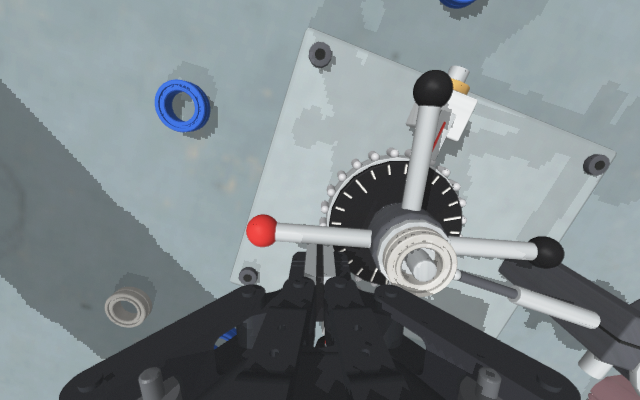

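```bash
cat >> h.py <<'E'
import cv2
def red(name):
    P=env.camera_params("wrist");im=env.snapshot("wrist")
    cv2.imwrite(f"pics/{name}.png",im[:,:,::-1])
    h=cv2.cvtColor(im,cv2.COLOR_RGB2HSV)
    m=((h[...,0]<6)|(h[...,0]>174))&(h[...,1]>200)&(h[...,2]>70)
    n,l,st,c=cv2.connectedComponentsWithStats(m.astype(np.uint8))
    for i in range(1,n):
        if st[i,4]>60:
            p=w("wrist",c[i],.054,P); d=p-np.array([.5155,-.138,.054])
            print(st[i],p,"r",np.hypot(*d[:2]),"ang",np.degrees(np.arctan2(d[1],d[0])))
E
python3 - <<'E'
from h import *
red("w4")
E
```

servo_tool([
  [-0.0064,-0.0189,0,0.0111,0],
  [-0.0064,-0.0189,0,0.0111,0],
  [-0.0064,-0.0189,0,0.0111,0],
  [-0.0064,-0.0189,0,0.0111,0],
  [-0.0064,-0.0189,0,0.0111,0],
  [-0.0064,-0.0189,0,0.0111,0],
  [-0.0064,-0.0189,0,0.0111,0],
  [0,0,0,0,0],
  [0,0,0,0,0],
])

```text
t: 6.22
tool_pos: [0.4731, -0.1537, 0.0429]
ee_rot: [-0.0, 1.0, 0.023, -0.0]
force: [0.1, -0.3, -0.5]
grip_width: -0.0002
```

```bash
python3 - <<'E'
from h import *
red("w5")
E
python3 - <<'E'
import cv2
im=cv2.imread("pics/w4.png")[230,261];print(im)
E
sed -i 's/>200)&/>150)\&/; s/]>70)/]>60)/' h.py; python3 - <<'E'
from h import *
red("w6")
E
```

```text
[ 72  76 238]
[410 116   8  36  64] [ 0.5121 -0.086   0.054 ] r 0.052093529155418865 ang 93.70013830119488
[247 212  30  32 754] [ 0.4444 -0.134   0.054 ] r 0.07124283439745792 ang 176.75835975651424
```

View pics/w5.png

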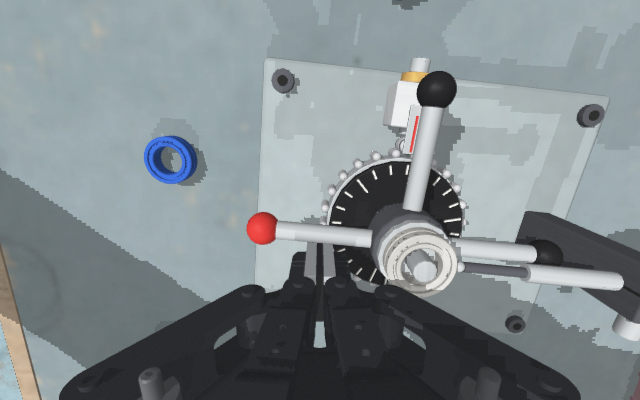

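servo_tool([
  [-0.0064,-0.0189,0,0.0111,0],
  [-0.0064,-0.0189,0,0.0111,0],
  [-0.0064,-0.0189,0,0.0111,0],
  [-0.0064,-0.0189,0,0.0111,0],
  [-0.0064,-0.0189,0,0.0111,0],
  [-0.0064,-0.0189,0,0.0111,0],
  [-0.0064,-0.0189,0,0.0111,0],
  [-0.0032,-0.0094,0,0.0055,0],
  [0,0,0,0,0],
  [0,0,0,0,0],
])

```text
t: 7.15
tool_pos: [0.4702, -0.1421, 0.0429]
ee_rot: [-0.0, 0.994, -0.108, -0.0]
force: [-0.7, -0.3, -0.0]
grip_width: 0.0001
```

```bash
python3 - <<'E'
from h import *
red("w7")
E
```

```text
[247 213  30  32 747] [ 0.4478 -0.1158  0.054 ] r 0.07127580349403656 ang 161.87820734180676
```

servo_tool([
  [-0.0064,-0.0189,0,0.0111,0],
  [-0.0064,-0.0189,0,0.0111,0],
  [-0.0064,-0.0189,0,0.0111,0],
  [-0.0032,-0.0094,0,0.0055,0],
  [-0.0032,-0.0094,0,0.0055,0],
  [-0.0032,-0.0094,0,0.0055,0],
  [-0.0032,-0.0094,0,0.0055,0],
  [-0.0032,-0.0094,0,0.0055,0],
  [-0.0032,-0.0094,0,0.0055,0],
  [-0.0032,-0.0094,0,0.0055,0],
  [0,0,0,0,0],
])

```text
t: 8.12
tool_pos: [0.4702, -0.1315, 0.043]
ee_rot: [-0.0, 0.976, -0.22, 0.0]
force: [-0.1, -0.2, -0.5]
grip_width: 0.0001
```

```bash
python3 - <<'E'
from h import *
red("w8")
E
```

```text
[248 208  31  32 753] [ 0.4561 -0.0989  0.054 ] r 0.0711489156265052 ang 146.6482285387686
```

servo_tool([
  [0,0.05,0,0,0],
  [0,0.05,0,0,0],
  [0,0,-0.2,0,0],
  [0,0,-0.4,0,0],
  [0,0,-0.4,0,0],
  [0,0,-0.4,-0.0307,0],
  [0,0,0,-0.0307,0],
  [0.15,0.413,0,-0.0307,0],
  [0.15,0.413,0,-0.0307,0],
  [0.15,0.413,0,0,0],
  [0.15,0.413,0,0,0],
  [0,0,0,0,0],
])

```text
t: 9.17
tool_pos: [0.4964, -0.2838, 0.1544]
ee_rot: [0.001, 0.999, -0.032, 0.0]
force: [-1.7, -0.2, 0.1]
grip_width: -0.0
```

servo_tool([
  [0,0,0,0,0],
  [0,0,0,0,0],
])

```text
t: 9.33
tool_pos: [0.4968, -0.2757, 0.1545]
ee_rot: [-0.001, 1.0, -0.028, -0.0]
force: [-0.2, 0.5, 0.1]
grip_width: -0.0003
```

```bash
python3 - <<'E'
from h import *
s=env.read_state();print(s["tool_pos"],s["ee_rot"])
red("w9")
cv2.imwrite("pics/t9.png",cv2.resize(env.snapshot("top")[100:228,240:368,::-1],None,fx=4.6,fy=4.6,interpolation=cv2.INTER_CUBIC))
E
```

```text
[ 0.4968 -0.2757  0.1545] [-0.0005  0.9996 -0.0285 -0.0003]
[323 138  15  12 163] [ 0.5088 -0.225   0.054 ] r 0.08721617445921057 ang -94.43166814138108
```

View pics/w9.png

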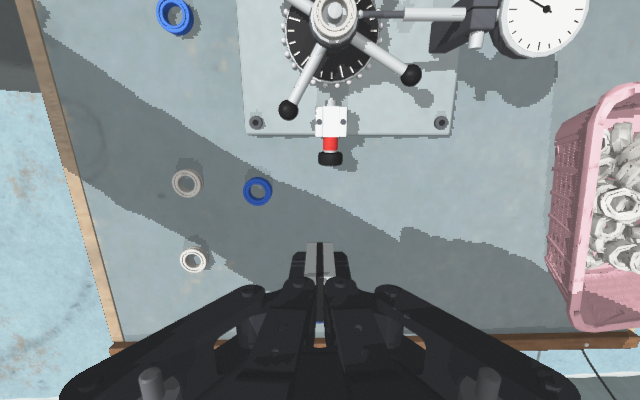

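View pics/t9.png

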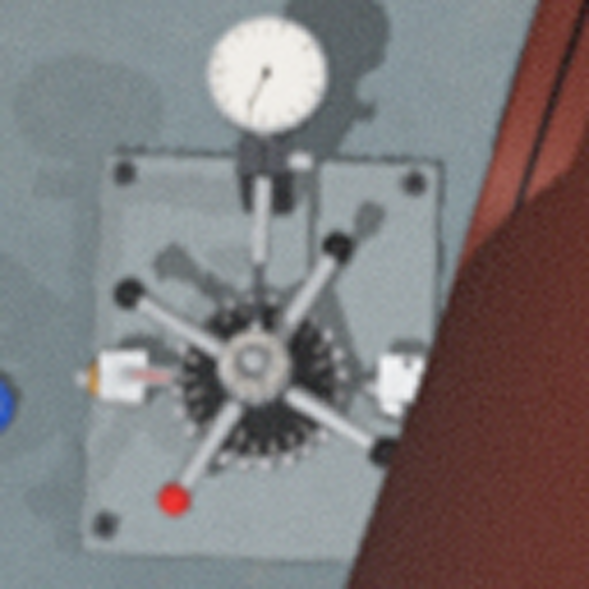

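```bash
python3 - <<'E'
from h import *
print(w("wrist",(330.5,164),.024),w("wrist",(330.5,158),.036))
E
```

```text
[ 0.5097 -0.2462  0.024 ] [ 0.5096 -0.2388  0.036 ]
```

servo_tool([
  [0.15,0,0,0,0],
  [0,0,0.3,0,0],
  [0,0,0.35,0,0],
  [0,0,0.35,0,0],
  [0,0,0.35,0,0],
  [0,0,0.25,0,0],
  [0,0,0.13,0,0],
  [0,0,0,0,0],
  [0,0,0,0,0],
])

```text
t: 10.18
tool_pos: [0.5093, -0.2762, 0.0171]
ee_rot: [-0.0, 1.0, -0.028, 0.0]
force: [0.3, -0.2, 0.7]
grip_width: 0.0004
```

servo_tool([
  [0,-0.1,0,0,0],
  [0,-0.1,0,0,0],
  [0,-0.025,0,0,0],
  [0,-0.025,0,0,0],
  [0,-0.025,0,0,0],
  [0,-0.025,0,0,0],
  [0,-0.025,0,0,0],
  [0,0,0,0,0],
])

```text
t: 10.85
tool_pos: [0.5106, -0.2505, 0.0167]
ee_rot: [0.0, 1.0, -0.029, 0.0]
force: [0.2, -1.6, 0.1]
grip_width: -0.0002
```

servo_tool([
  [0,-0.02,0,0,0],
  [0,-0.02,0,0,0],
  [0,-0.02,0,0,0],
  [0,0,0,0,0],
])

```text
t: 11.18
tool_pos: [0.5107, -0.2457, 0.0165]
ee_rot: [-0.0, 1.0, -0.028, -0.0]
force: [0.8, -1.6, 1.4]
grip_width: 0.0001
```

servo_tool([
  [0,-0.015,0,0,0],
  [0,-0.015,0,0,0],
  [0,0,0,0,0],
])

```text
t: 11.43
tool_pos: [0.5107, -0.2457, 0.0166]
ee_rot: [0.001, 1.0, -0.029, 0.0]
force: [1.0, -9.7, -0.5]
grip_width: -0.0001
```

servo_tool([
  [0,-0.015,0,0,0],
  [0,-0.015,0,0,0],
  [0,0,0,0,0],
])

```text
t: 11.68
tool_pos: [0.5107, -0.2456, 0.0167]
ee_rot: [0.002, 1.0, -0.03, 0.001]
force: [1.9, -16.7, -3.7]
grip_width: -0.0
```

servo_tool([
  [0,0.1,0,0,0],
  [0,0.2,0,0,0],
  [0,0.1,0,0,0],
  [0,0,-0.3,0,0],
  [0,0,-0.3,0,0],
  [0,0,-0.4,0,0],
  [0,0,-0.4,0,0],
  [0,0,-0.4,0,0],
  [0,0,0,0,0],
  [0,0,0,0,0],
])

```text
t: 12.52
tool_pos: [0.5102, -0.273, 0.1622]
ee_rot: [0.0, 1.0, -0.028, 0.001]
force: [0.6, -1.1, -0.5]
grip_width: -0.0003
```

```bash
python3 - <<'E'
from h import *
s=env.read_state();print(s["tool_pos"],s["force"])
red("w10")
cv2.imwrite("pics/t10.png",env.snapshot("top")[:,:,::-1])
E
```

```text
[ 0.5102 -0.273   0.1622] [ 0.5787 -1.1485 -0.4872]
```

View pics/w10.png

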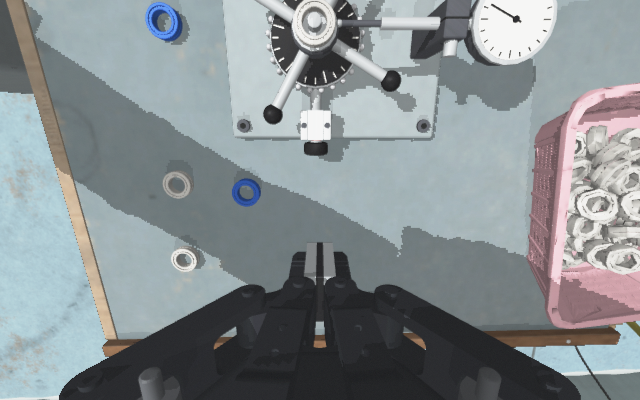

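View pics/t10.png

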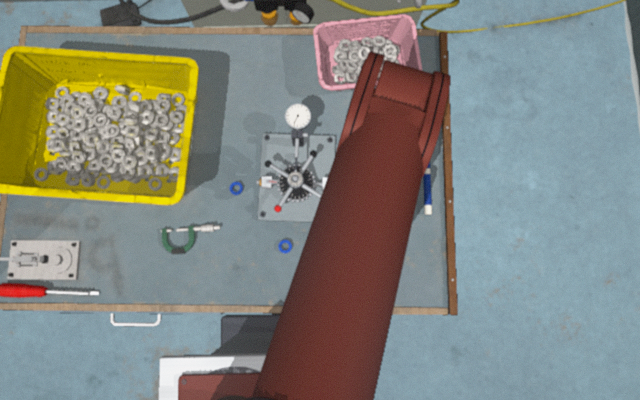

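Red band gone, knob against the block, the dial at four clicks and the race still seated. Nothing is touching, so I'm handing in.

```bash
python3 - <<'E'
from h import *
print(w("wrist",(316,155),.024)); env.close_job()
E
```

```text
[ 0.5079 -0.2352  0.024 ]
the job is handed in; nothing more can be done
```

I turned the dial four clicks clockwise with the closed fingertips, pushed the locking bolt fully in, backed the arm off and handed the job in at about 12.6 s. No verdict is reported.

- **Dial:** I pushed on the red arm one click at a time. The wrist camera put the red ball at 146.6° after the fourth click. It began at about −153.4°, so it turned 60° with no overshoot seen.
- **Bolt:** It ran into a hard stop, with the push force rising to about 17 N and no further travel. The red band is gone. The knob face now measures about 98 mm from the axis, against 97.5 mm when fully in and to within about 1–2 mm.
- **Race and loose parts:** The race looks seated on its arbor in the last pictures. The micrometer, the marker and the two finished races look where they were, judged by eye rather than measured. The gripper was at z ≈ 0.16 m, touching nothing.
- **Disagreements and gaps:** The top and wrist cameras differed by about 2 mm on the dial centre, within the stated calibration. My first two automatic searches for the red ball found nothing because the colour threshold was too strict. I loosened it from the third on. In the final wrist picture the red ball was out of view, so the last check of the dial came from the top camera by eye.

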